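# Rake a dropped setting ring out from under an instrument riser

## Task

A setting ring has slipped under the low instrument riser on the desk. Take the small rake, feel your way in under the deck beside the ring on whichever side is open without ramming anything, work the rake's blade in behind the ring and draw it gently out, flat on the desk, until the whole ring is just clear of the riser's front edge. Then lay the rake flat on the open desk in front of or beside the riser, a hand's breadth from the ring, and leave the other things where they are.

Things in the scene. Friction and masses are not known exactly. Their poses are not given: they have to be found in the camera images.
- ring: setting ring gauge, a plain steel ring with a black knurled rim, 39 mm diameter, 14 mm high, 0.13 kg, loose, lying flat on the desk under the riser. Origin: centre of its underside; z up. At the start its centre is 50 to 80 mm behind the riser's front edge.
- riser: low aluminium shelf fixed on the desk: deck 360 mm wide, 190 mm deep, underside 30 mm and top 42 mm above the desk; end walls 10 mm thick, closed back, open front. Instruments stand on it, 80 mm or more behind the front edge. Origin: middle of the front edge at desk level; x points in under the deck, y left along the edge, z up.
- bay (a point): point at desk level 65 mm in under the deck. Under there a fixed upright web (8 mm thick, 45 mm deep, as high as the gap) stands parallel to the riser's x, 38 to 44 mm left OR right of the ring's centre (varies, not measured: feel for it), its front end 10 mm nearer the front than that centre. The ring's other side is open for 90 mm; only a clip under the deck, 25 mm up.
- rear (a point): point at desk level 100 mm in under the deck, about where a fixed stop bar (200 mm long, 8 mm thick, 20 mm high) runs along the riser's y close behind the ring. The gap between ring and bar is 4 to 11 mm, varies and is not measured: feel for the bar with the blade, then slide the blade sideways along it to get behind the ring; where the gap is tight the blade wedges the ring forward.
- rake: small retrieving rake lying flat on the desk, 0.2 kg. Origin: under the middle of its handle at the underside; x points along the shaft to the blade, z up. Black handle 100 mm long (x from -50 to 50), 14 mm wide, 24 mm high. Flat steel shaft 10 mm wide, 6 mm high, along x from the handle to the blade at the level of the underside.
- rake_blade: the rake's steel cross blade, fixed to the end of the shaft: 6 mm thick (x), 60 mm wide (y, 30 mm to each side of the shaft's middle), 12 mm high. Origin: centre of its underside, 160 mm from the rake's origin along x; same axes as the rake. It must press on nothing harder than 12 N (10 N on the ring): where the web or bar may be, creep at 15 mm/s and stop at 1.5 to 2 N.
- tin: flat round tin, 48 mm diameter, bystander on the left
- micrometer: outside micrometer lying flat, 119 mm long, bystander on the left
- tape_roll: roll of tape lying flat, 79 mm diameter, 19 mm high, bystander on the right

How it is judged:
On the way, in this order (a step that is already met when the one before it is completed fails the run):
1. the rake is held in the fingers with its blade low down and well in under the deck (x of rake_blade in the frame of riser above 0.06 m and height (world z) of rake_blade below 0.02 m and contact force between the fingers and rake above 1 N), for 0.1 s.
2. the ring, against the held rake, has come out clear of the deck (x of ring in the frame of riser below -0.0195 m and contact force between the fingers and rake above 1 N), for 0.1 s.
At the end, for the whole second after the job is handed in: The ring lies flat and still, its centre 20 to 130 mm in front of the riser's front edge and within 200 mm of its middle; the rake lies flat and still on the desk, its blade not under the deck and over 60 mm from the ring's centre, the rake not touching the ring (x of ring in the frame of riser between -0.13 and -0.0195 m and y of ring in the frame of riser between -0.2 and 0.2 m and height (world z) of ring below 0.004 m and angle between each of ring, rake's own z axis and vertical below 0.1 rad and linear speed of each of ring, rake below 0.01 m/s and height (world z) of rake below 0.005 m and z of rake_blade in the frame of riser below 0.005 m and (x of rake_blade in the frame of riser below 0 m or y of rake_blade in the frame of riser below -0.18 m or y of rake_blade in the frame of riser above 0.18 m) and horizontal distance between rake_blade and ring above 0.06 m and contact force between rake and ring below 0.05 N).
It fails at once if the rake's blade is pressed against something with more than 12 N (contact force between rake_blade and anything else above 12 N).
It fails at once if the rake is pressed against the ring with more than 10 N (contact force between rake and ring above 10 N).
It fails at once if the ring is lifted or tipped (height (world z) of ring above 0.012 m or angle between ring's own z axis and vertical above 0.4 rad).
It fails at once if a bystander is pushed more than 20 mm (distance of any of tin, micrometer, tape_roll from where it was at the start of the episode above 0.02 m).
It also fails if it takes over 64 s, if anything falls off the work surface, if the arm or the gripper's body presses on something with over 40 N, if the wrist force passes 120 N, or if a joint passes its speed limit or range.

## Robot

A 7-joint arm with a two-finger parallel gripper is mounted at the origin on a cart in front of the work surface, level with it; the furniture and walls round the work are solid. World frame = base frame: x ahead of the robot, y to its left, z up, the work surface at z = 0. Lengths are in m, angles in rad, forces in N, time in s.
With the tool pointing down it reaches from about 0.4 to 0.9 m from the base axis. Payload 5.5 kg.
Tool frame: the origin (TCP) lies on the centre line of the jaws, within the pads' length; the fingertips stand 14 mm ahead of it and the grasp point (between the pads) lies 5 mm behind it; z points along the fingers, y is the line along which they close (so a half turn about z gives the same grasp; the last joint's range is limited). The gripper opens to 85 mm and grips with 20 to 120 N. Pads are 22 mm wide; open, the fingers measure 114 mm over their backs; the gripper's body (76 mm by 85 mm) begins 54 mm behind the grasp point. The pads swing forward as they close: fully open they stand 13 mm farther back than shut.
Start: joints at [-1.04, 0.501, -0.427, 1.55, 0.221, 1.138, -0.21], TCP at [0.172, 0.627, 0.245] pointing down, gripper open.
Joint ranges: [-2.88, 2.88], [-0.31, 2.03], [-1.54, 1.56], [0.2, 2.42], [-1.41, 4.55], [0.19, 2.02], [-2.57, 2.57]. Speed limits (rad/s): [2.57, 2.57, 3.14, 3.14, 3.14, 3.14, 3.14].

## Interface

Orientations are given as a 3x3 rotation matrix whose columns are the frame's x, y, z axes.
In Python, from bench import arm gives the robot as it stands. The module is installed in compiled form; this text tells all that it offers.
- The arm moves only by the shell command python3 -m inch FILE [FORCE], which reads ROWS from the file FILE. ROWS is a JSON list that holds a single list of rows (three levels of brackets), with 1 to 8 rows, each of 7 numbers: a rotation vector rx, ry, rz in normalised numbers (1 is 120 degrees), then dx, dy, dz in shares of the most that a row can go, 1 being 50 mm, then the finger opening in m; each row shifts and turns the commanded pose from where the row before left it, along the tool's axes as they then stand; what a row does not reach is not made up. A row lasts 1/10 s, in which the tool goes at most 0.05 m and 0.15 rad, less where a joint would pass 70% of its speed; a pose out of reach is approached as far as the arm can. The fingers move at their own pace and stop on an object; FORCE is the grip in N (left out, the last holds). Time passes only in rows, so rows that do not move let the fingers close. It prints the time, the measured TCP pose, the force, the opening and the grip force at its end. No shift or turn number may pass 1 either way. Input that does not fit is refused with a message, and nothing moves.
- arm.get_state(): the state, without advancing time (a new reading comes with each control period).
- arm.grab_frame(name): name is "scene" or "top"; returns a dict with "pixels" (480x640x3 uint8, red, green, blue), "fx", "fy", "cx", "cy" (pixels), "R" (3x3) and "t" (3): a world point X has camera coordinates R X + t. Camera axes: x right, y down, z forward; pixel columns grow to the right and rows downward; lengths in m; the calibration is good to about 2 mm. A picture is of the moment at which its call begins. There is no depth.
- arm.hand_in(): hands the job in; it is judged then, once.
The state is a dict: "time": time; "joints": joint angles; "joint_vel": joint speeds; "tau": joint torques, N m; "ee_pos": TCP position; "tool_rot": TCP orientation; "wrist_force": force on the tool from outside, world axes, zero at the start; "torque": the same for the moment, N m; "finger_gap": finger opening in m; "grip_force": force on a finger pad.
Only numpy, scipy, OpenCV 4.12 (cv2) and the standard library are available. Lean on these libraries where they do the work, as an engineer would, in place of code of your own. Each camera call takes 0.05 s, during which the arm holds its last target. There are 200 camera calls.

## Working session

There is one attempt and no reset: what is moved stays moved. The work goes in short steps, Python scripts to look and compute and a shell command to move; the robot and the scene stay as the last step left them, time stands still between calls to the robot, and variables do not carry over. Pictures are saved under pics/ and viewed, at most 10 in all, crops included, and the job is handed in when it is done.

```bash
mkdir -p pics; cat > h.py <<'E'
import numpy as np, cv2
from bench import arm
def snap(n,f):
    d=arm.grab_frame(n); cv2.imwrite(f,d["pixels"][:,:,::-1]); 
    np.savez(f[:-4]+'.npz',**{k:np.array(d[k]) for k in d}); return d
def w(d,u,v,z=0.):
    R=np.array(d["R"]);t=np.array(d["t"]);r=R.T@np.array([(u-d["cx"])/d["fx"],(v-d["cy"])/d["fy"],1]);c=-R.T@t
    return c+r*(z-c[2])/r[2]
def px(d,X):
    p=np.array(d["R"])@np.array(X)+np.array(d["t"]);return d["fx"]*p[0]/p[2]+d["cx"],d["fy"]*p[1]/p[2]+d["cy"]
E
python3 - <<'E'
from h import *
np.set_printoptions(precision=4,suppress=True)
for n in("scene","top"):
    d=snap(n,f"pics/{n}0.png");print(n,-np.array(d["R"]).T@np.array(d["t"]),np.array(d["R"]),d["fx"])
print(arm.get_state())
E
```

```text
scene [ 0.7335 -0.8118  1.5594] [[ 0.9697  0.2441  0.0076]
 [ 0.2211 -0.8643 -0.4517]
 [-0.1036  0.4397 -0.8921]] 554.0554586371178
top [ 0.3611 -0.0395  1.3176] [[ 0.0211 -0.9997  0.0156]
 [-0.9883 -0.0232 -0.1504]
 [ 0.1507 -0.0122 -0.9885]] 513.6556161565691
{'time': 0.1, 'joints': array([-1.0398,  0.5018, -0.4268,  1.5513,  0.2208,  1.1383, -0.2103]), 'joint_vel': array([ 0.0006, -0.0016,  0.0007, -0.003 ,  0.0005,  0.0011, -0.0016]), 'tau': array([ -0.0115, -57.0815,  -5.8385, -28.1746,   0.0106,   0.0055,
         0.    ]), 'ee_pos': array([0.1719, 0.6262, 0.2444]), 'tool_rot': array([[-0.9644,  0.2645, -0.0005],
       [ 0.2645,  0.9644, -0.0017],
       [ 0.0001, -0.0018, -1.    ]]), 'wrist_force': array([-0.0182, -0.1776, -0.0484]), 'torque': array([0.0316, 0.0047, 0.0154]), 'grip_force': 0.0, 'finger_gap': 0.08524829783119611}
```

View pics/scene0.png

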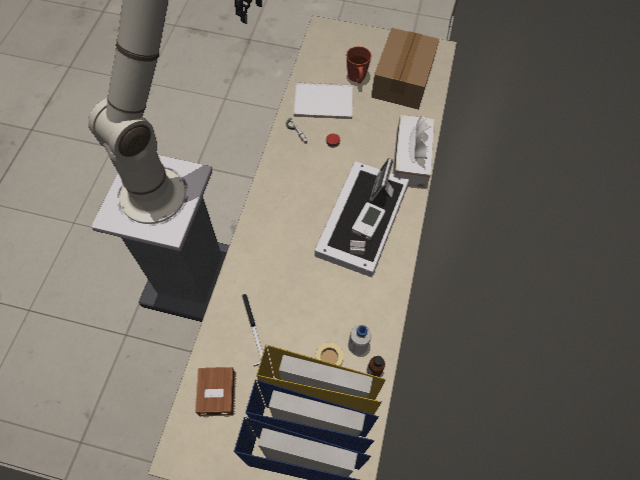

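View pics/top0.png

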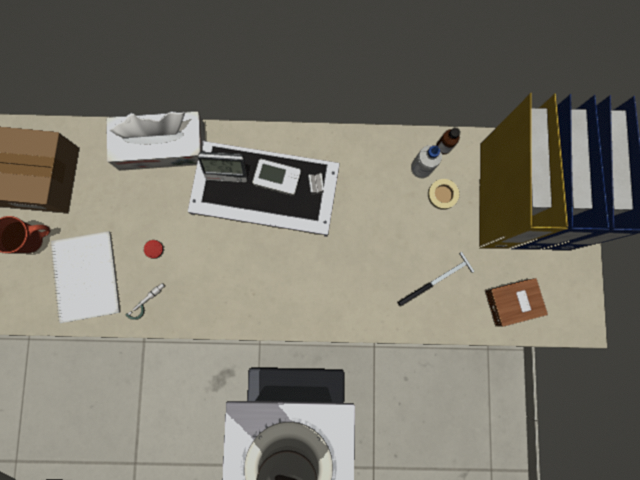

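The riser is around (265,190) in the top view, with the rake at (400..470, 300..260) to its right. I'll enlarge both.

```bash
python3 - <<'E'
import cv2,numpy as np
a=cv2.imread('pics/top0.png')[130:320,180:490]; b=cv2.imread('pics/scene0.png')[150:380,230:420]
a=cv2.resize(a,(775,475),interpolation=cv2.INTER_CUBIC); cv2.imwrite('pics/ta.png',a)
b=cv2.resize(b[:130],(760,520),interpolation=cv2.INTER_CUBIC); cv2.imwrite('pics/sb.png',cv2.convertScaleAbs(b,alpha=1.5))
E
```

```text
(no output)
```

View pics/ta.png

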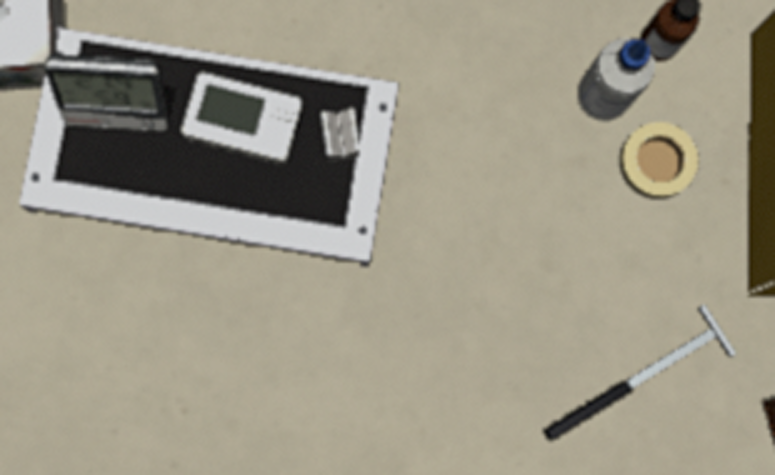

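View pics/sb.png

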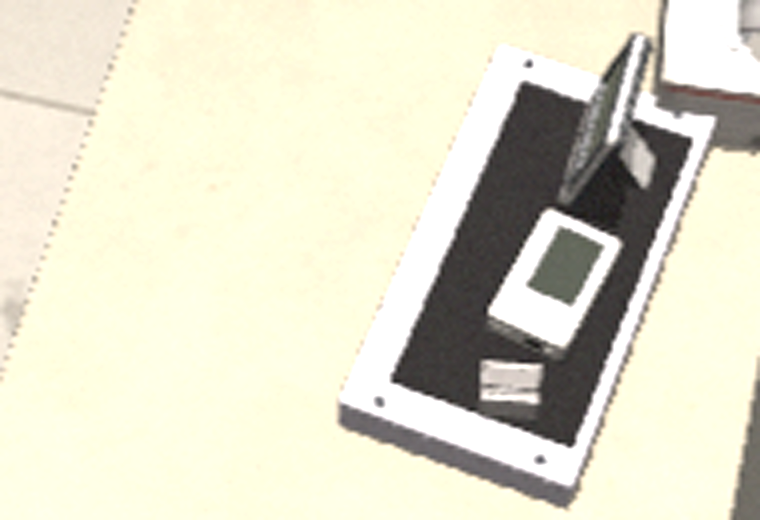

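The top crop shows the deck's front corners at about (189,213) and (328,235). The rake runs from handle end (400,304) to blade centre (467,263). The ring can't be seen from either camera.

```bash
python3 - <<'E'
from h import *
np.set_printoptions(precision=4,suppress=True)
t=dict(np.load('pics/top0.npz')); s=dict(np.load('pics/scene0.npz'))
T=lambda u,v,z:w(t,180+u/2.5,130+v/2.5,z)
S=lambda u,v,z:w(s,230+u/4,150+v/4,z)
fl=T(22,207,.042);fr=T(368,262,.036);br=T(398,84,.042);print('top FL',fl,'FR',fr,np.linalg.norm(fl-fr),'BR',br,np.linalg.norm(br-fr))
a=S(500,44,.042);b=S(341,402,.042);c=S(575,485,.042);print('scene',a,b,c,np.linalg.norm(a-b),np.linalg.norm(b-c))
print('rake handle end',T(549,435,.012),'joint',T(630,385,.012),'blade ends',T(702,308,.012),T(733,355,.012))
for n,p in dict(he=(245,296),j=(253.5,326),bl=(262,363)).items(): print(n,w(s,*p,.012))
print('tape',T(660,160,.01),'tin',w(t,153,249,.01),'mic',w(t,148,300,.01))
E
```

```text
top FL [0.6134 0.2678 0.042 ] FR [ 0.5664 -0.0824  0.036 ] 0.35342455664687017 BR [ 0.7515 -0.1098  0.042 ] 0.18720118084638196
scene [0.6186 0.265  0.042 ] [ 0.5708 -0.0885  0.042 ] [ 0.7573 -0.1122  0.042 ] 0.35665302202278626 0.1879608062572641
rake handle end [ 0.3974 -0.2695  0.012 ] joint [ 0.4498 -0.3524  0.012 ] blade ends [ 0.5305 -0.4277  0.012 ] [ 0.4827 -0.4585  0.012 ]
he [ 0.4012 -0.2725  0.012 ]
j [ 0.4528 -0.3555  0.012 ]
bl [ 0.5076 -0.4536  0.012 ]
tape [ 0.686  -0.3874  0.01  ] tin [0.5234 0.3611 0.01  ] mic [0.3939 0.3647 0.01  ]
```

Frame estimates:
- **Riser:** origin at about (0.592, 0.090), yaw -7.7°.
- **Rake:** origin at about (0.425, -0.3125), yaw -58°.

Sizes agree with the given ones, so I'll move now.

Careful with the scale: shifts go in shares of 50 mm and turns go in shares of 120 degrees. That gives: -0.036 m is -0.72, -0.027 m is -0.54.

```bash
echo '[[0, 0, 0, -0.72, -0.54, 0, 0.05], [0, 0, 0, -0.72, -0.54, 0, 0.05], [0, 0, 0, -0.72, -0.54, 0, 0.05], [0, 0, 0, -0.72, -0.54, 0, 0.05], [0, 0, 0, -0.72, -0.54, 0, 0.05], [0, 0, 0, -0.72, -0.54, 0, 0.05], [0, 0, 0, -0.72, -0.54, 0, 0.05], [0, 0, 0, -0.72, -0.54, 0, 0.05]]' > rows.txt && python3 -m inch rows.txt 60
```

```text
refused: ROWS must be a list holding one list of rows, three levels of brackets. Nothing was moved.
```

I used the wrong layout. The manual says a list holding one list of rows, three levels of brackets; once more.

```bash
echo '[[[0, 0, 0, -0.72, -0.54, 0, 0.05], [0, 0, 0, -0.72, -0.54, 0, 0.05], [0, 0, 0, -0.72, -0.54, 0, 0.05], [0, 0, 0, -0.72, -0.54, 0, 0.05], [0, 0, 0, -0.72, -0.54, 0, 0.05], [0, 0, 0, -0.72, -0.54, 0, 0.05], [0, 0, 0, -0.72, -0.54, 0, 0.05], [0, 0, 0, -0.72, -0.54, 0, 0.05]]]' > rows.txt && python3 -m inch rows.txt 60
echo '[[[0, 0, 0, -0.72, -0.54, 0, 0.05], [0, 0, 0, -0.72, -0.54, 0, 0.05], [0, 0, 0, -0.72, -0.54, 0, 0.05], [0, 0, 0.0716, 0, -0.8, 0, 0.05], [0, 0, 0.0716, 0, -0.8, 0, 0.05], [0, 0, 0.0716, 0, -0.8, 0, 0.05], [0, 0, 0.0716, 0, -0.8, 0, 0.05], [0, 0, 0.0683, 0, -0.8, 0, 0.05]]]' > rows.txt && python3 -m inch rows.txt
cat >> h.py <<'E'
RO=np.array([.592,.090]);XR=np.array([.991,-.134]);YR=np.array([.134,.991])
def to(p,yaw=None):
    s=arm.get_state();R=np.array(s["tool_rot"]);e=np.array(s["ee_pos"])
    print('pos',e.round(4),'tool delta',(R.T@(np.array(p)-e)).round(4),'yawY',np.degrees(np.arctan2(R[1,1],R[0,1])).round(2),'t',s["time"],'z',R[:,2].round(4))
E
python3 -c "
from h import *
to([.4335,-.326,.1])"
```

```text
time: 0.9
ee_pos: [0.3932, 0.3405, 0.2451]
tool_rot: [[-0.964, 0.265, -0.0], [0.265, 0.964, -0.0], [0.0, -0.0, -1.0]]
wrist_force: [0.5, 0.3, -0.3]
finger_gap: 0.0501
grip_force: 0.0
time: 1.7
ee_pos: [0.3691, 0.0691, 0.2449]
tool_rot: [[-0.525, 0.851, -0.001], [0.851, 0.525, -0.0], [0.0, -0.001, -1.0]]
wrist_force: [-0.5, -0.6, 1.2]
finger_gap: 0.0496
grip_force: 0.0
pos [0.3691 0.0691 0.2449] tool delta [-0.3702 -0.1524  0.1449] yawY 31.65 t 1.7 z [-6.e-04 -1.e-04 -1.e+00]
```

Converted, -0.043 m is -0.86, -0.0178 m is -0.356.

```bash
echo '[[[0, 0, 0, -0.86, -0.356, 0.32, 0.05], [0, 0, 0, -0.86, -0.356, 0.32, 0.05], [0, 0, 0, -0.86, -0.356, 0.32, 0.05], [0, 0, 0, -0.86, -0.356, 0.32, 0.05], [0, 0, 0, -0.86, -0.356, 0.32, 0.05], [0, 0, 0, -0.86, -0.356, 0.32, 0.05], [0, 0, 0, -0.86, -0.356, 0.32, 0.05], [0, 0, 0, -0.52, -0.2, 0.32, 0.05]]]' > rows.txt && python3 -m inch rows.txt | head -1
echo '[[[0, 0, 0, -0.4, 0, 0, 0.05], [0, 0, 0, 0, 0, 0, 0.05], [0, 0, 0, 0, 0, 0, 0.05]]]' > rows.txt && python3 -m inch rows.txt | head -2
python3 -c "
from h import *
to([.4335,-.326,.018])"
```

```text
time: 2.5
time: 2.8
ee_pos: [0.44, -0.2942, 0.1168]
pos [ 0.44   -0.2942  0.1168] tool delta [-0.0237 -0.0224  0.0988] yawY 32.07 t 2.8 z [-1.1e-03  9.0e-04 -1.0e+00]
```

Converted, 0.03 m is 0.6, 0.025 m is 0.5.

```bash
echo '[[[0, 0, 0, -0.474, -0.448, 0.4, 0.05], [0, 0, 0, 0, 0, 0.6, 0.05], [0, 0, 0, 0, 0, 0.5, 0.05], [0, 0, 0, 0, 0, 0, 0.05], [0, 0, 0, 0, 0, 0, 0.05]]]' > rows.txt && python3 -m inch rows.txt | head -2
python3 - <<'E'
from h import *
to([.4335,-.326,.018])
d=snap('top','pics/t1.png');a=d["pixels"][200:330,380:500,::-1];cv2.imwrite('pics/t1c.png',cv2.resize(a,None,fx=5,fy=4.6))
E
```

```text
time: 3.3
ee_pos: [0.4339, -0.3253, 0.0426]
pos [ 0.4339 -0.3253  0.0426] tool delta [-0.0004 -0.0007  0.0246] yawY 32.17 t 3.3 z [-8.0e-04  1.1e-03 -1.0e+00]
```

View pics/t1c.png

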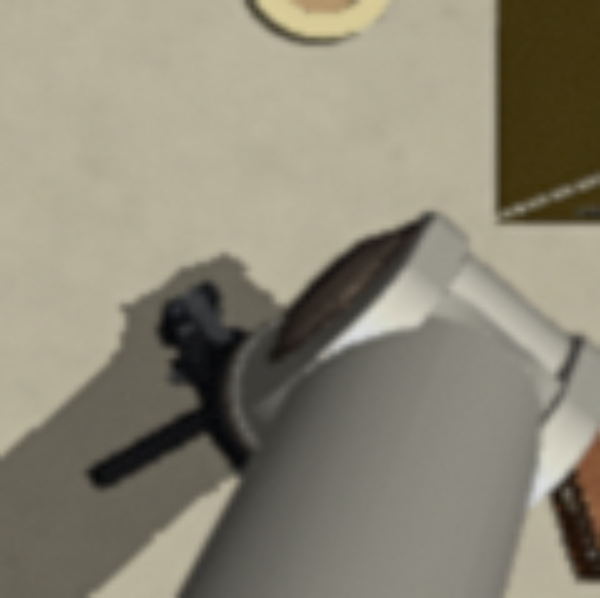

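The gripper is over the handle, whose rear end shows at crop (100,475). Next I go down and close.

Converted, 0.013 m is 0.26, 0.0115 m is 0.23.

```bash
echo '[[[0, 0, 0, 0, 0, 0.26, 0.05], [0, 0, 0, 0, 0, 0.23, 0.05], [0, 0, 0, 0, 0, 0, 0.03], [0, 0, 0, 0, 0, 0, 0.005], [0, 0, 0, 0, 0, 0, 0.005], [0, 0, 0, 0, 0, 0, 0.005], [0, 0, 0, 0, 0, 0, 0.005]]]' > rows.txt && python3 -m inch rows.txt 80
echo '[[[0, 0, 0, 0, 0, -0.4, 0.005], [0, 0, 0, 0, 0, -0.4, 0.005], [0, 0, 0, 0, 0, -0.4, 0.005], [0, 0, 0, 0, 0, 0, 0.005], [0, 0, 0, 0, 0, 0, 0.005]]]' > rows.txt && python3 -m inch rows.txt
python3 - <<'E'
from h import *
d=snap('scene','pics/s2.png');a=d["pixels"][270:390,190:310,::-1];cv2.imwrite('pics/s2c.png',cv2.resize(a,None,fx=4.8,fy=4.8,interpolation=cv2.INTER_CUBIC))
E
```

```text
time: 4.05
ee_pos: [0.434, -0.3268, 0.018]
tool_rot: [[-0.531, 0.847, 0.0], [0.847, 0.531, -0.0], [-0.0, 0.0, -1.0]]
wrist_force: [-0.3, -0.6, -0.3]
finger_gap: 0.0122
grip_force: 79.4
time: 4.55
ee_pos: [0.4342, -0.3266, 0.0778]
tool_rot: [[-0.531, 0.847, 0.001], [0.847, 0.531, -0.0], [-0.001, 0.0, -1.0]]
wrist_force: [0.1, 0.0, -2.6]
finger_gap: 0.012
grip_force: 79.2
```

View pics/s2c.png

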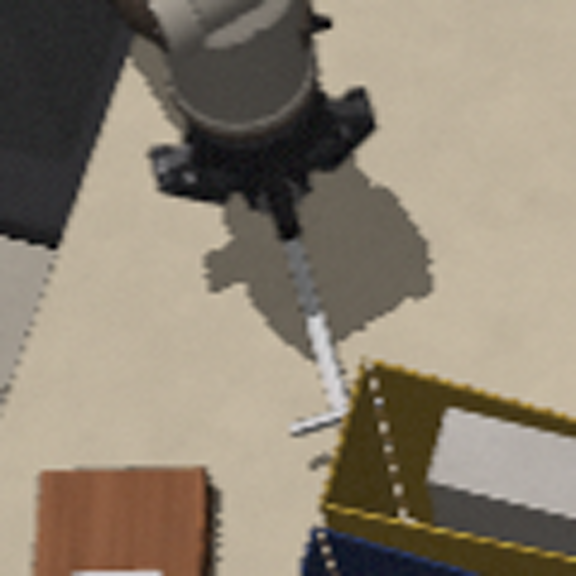

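Converted, -0.146 rad / 2.0944 = -0.0697.

```bash
echo '[[[0, 0, -0.0697, 0, 0, 0, 0.005], [0, 0, -0.0697, 0, 0, 0, 0.005], [0, 0, -0.0697, 0, 0, 0, 0.005], [0, 0, -0.0697, 0, 0, 0, 0.005], [0, 0, -0.0697, 0, 0, 0, 0.005], [0, 0, -0.0697, 0, 0, 0, 0.005], [0, 0, 0, 0, 0, 0, 0.005]]]' > rows.txt && python3 -m inch rows.txt|head -3
python3 - <<'E'
from h import *
s=dict(np.load('pics/s2.npz'))
print(px(s,[.511,-.449,.072]), px(s,[.511-.0254,-.449-.016,.072]),px(s,[.511+.0254,-.449+.016,.072]))
p=RO-.175*XR+.057*YR
to([p[0],p[1],.078])
E
```

```text
time: 5.3
ee_pos: [0.4331, -0.3261, 0.0764]
tool_rot: [[-0.991, 0.133, -0.002], [0.133, 0.991, 0.002], [0.002, 0.002, -1.0]]
(np.float64(262.03777046991553), np.float64(355.98940603443765)) (np.float64(251.38509144128636), np.float64(359.34475319381414)) (np.float64(272.6284947635645), np.float64(352.6535731816001))
pos [ 0.4331 -0.3261  0.0764] tool delta [ 0.073   0.4907 -0.0007] yawY 82.33 t 5.3 z [-0.0018  0.0019 -1.    ]
```

The blade's predicted pixel (262,356) matches the picture, so the rake-in-hand geometry is right.

```bash
echo '[[[0, 0, 0, 0.4, 0.8, 0, 0.005], [0, 0, 0, 0.4, 0.8, 0, 0.005], [0, 0, 0, 0.4, 0.8, 0, 0.005], [0, 0, 0, 0.26, 0.9, 0, 0.005], [0, 0, 0, 0, 0.98, 0, 0.005], [0, 0, 0, 0, 0.98, 0, 0.005], [0, 0, 0, 0, 0.98, 0, 0.005], [0, 0, 0, 0, 0.98, 0, 0.005]]]' > rows.txt && python3 -m inch rows.txt|head -2
echo '[[[0, 0, 0, 0, 0.9, 0.2, 0.005], [0, 0, 0, 0, 0.9, 0.2, 0.005], [0, 0, 0, 0, 0.78, 0.2, 0.005], [0, 0, 0, 0, 0, 0.2, 0.005], [0, 0, 0, 0, 0, 0.2, 0.005], [0, 0, 0, 0, 0, 0, 0.005], [0, 0, 0, 0, 0, 0, 0.005]]]' > rows.txt && python3 -m inch rows.txt
python3 - <<'E'
from h import *
p=RO-.175*XR+.057*YR
to([p[0],p[1],.020])
E
```

```text
time: 6.1
ee_pos: [0.4098, 0.0428, 0.0774]
time: 6.8
ee_pos: [0.4269, 0.1668, 0.0273]
tool_rot: [[-0.99, 0.138, -0.002], [0.138, 0.99, -0.001], [0.001, -0.002, -1.0]]
wrist_force: [0.3, 0.3, -2.2]
finger_gap: 0.0124
grip_force: 79.2
pos [0.4269 0.1668 0.0273] tool delta [0.0011 0.003  0.0073] yawY 82.08 t 6.8 z [-0.0017 -0.0014 -1.    ]
```

Converted, -0.016 m is -0.32, 0.0068 m is 0.136.

```bash
echo '[[[0, 0, 0, 0, 0.06, 0.136, 0.005], [0, 0, 0, -0.32, 0, 0, 0.005], [0, 0, 0, -0.32, 0, 0, 0.005], [0, 0, 0, -0.32, 0, 0, 0.005], [0, 0, 0, -0.1, 0, 0, 0.005], [0, 0, 0, 0, 0, 0, 0.005], [0, 0, 0, 0, 0, 0, 0.005]]]' > rows.txt && python3 -m inch rows.txt
cat >> h.py <<'E'
def bl():
    s=arm.get_state();e=np.array(s["ee_pos"]);R=np.array(s["tool_rot"]);p=e[:2]-.145*R[:2,0]-RO
    f=np.array(s["wrist_force"]);print('t',round(s["time"],2),'blade x %.1f y %.1f mm z %.1f'%(p@XR*1e3,p@YR*1e3,e[2]*1e3-18),'F',(f[:2]@XR).round(2),(f[:2]@YR).round(2),f[2].round(2),'yaw',np.degrees(np.arctan2(R[1,1],R[0,1])).round(2),'T',np.array(s["torque"]).round(2))
E
python3 -c "
from h import *
bl()"
```

```text
time: 7.5
ee_pos: [0.4795, 0.1643, 0.0208]
tool_rot: [[-0.991, 0.135, -0.001], [0.135, 0.991, -0.0], [0.001, -0.0, -1.0]]
wrist_force: [0.1, 0.3, -1.5]
finger_gap: 0.0121
grip_force: 79.2
t 7.5 blade x 23.5 y 58.5 mm z 2.8 F 0.02 0.27 -1.5 yaw 82.25 T [-0.03  0.01  0.01]
```

Converted, -0.0015 m is -0.03.

```bash
cat > chk.py <<'E'
import sys
from h import *
bl(); b=[float(v) for v in sys.argv[1:3]]; lim=float(sys.argv[3]) if len(sys.argv)>3 else 1.3
f=np.array(arm.get_state()["wrist_force"])[:2]; sys.exit(int(np.hypot(f@XR-b[0],f@YR-b[1])>lim))
E
C="python3 chk.py 0 0.1"
echo '[[[0, 0, 0, -0.03, 0, 0, 0.005], [0, 0, 0, -0.03, 0, 0, 0.005], [0, 0, 0, -0.03, 0, 0, 0.005]]]' > rows.txt && python3 -m inch rows.txt >/dev/null && $C &&
echo '[[[0, 0, 0, -0.03, 0, 0, 0.005], [0, 0, 0, -0.03, 0, 0, 0.005]]]' > rows.txt && python3 -m inch rows.txt >/dev/null && $C &&
echo '[[[0, 0, 0, -0.03, 0, 0, 0.005], [0, 0, 0, -0.03, 0, 0, 0.005]]]' > rows.txt && python3 -m inch rows.txt >/dev/null && $C &&
echo '[[[0, 0, 0, -0.03, 0, 0, 0.005], [0, 0, 0, -0.03, 0, 0, 0.005]]]' > rows.txt && python3 -m inch rows.txt >/dev/null && $C &&
echo '[[[0, 0, 0, -0.03, 0, 0, 0.005], [0, 0, 0, -0.03, 0, 0, 0.005]]]' > rows.txt && python3 -m inch rows.txt >/dev/null && $C &&
echo '[[[0, 0, 0, -0.03, 0, 0, 0.005], [0, 0, 0, -0.03, 0, 0, 0.005]]]' > rows.txt && python3 -m inch rows.txt >/dev/null && $C &&
echo '[[[0, 0, 0, -0.03, 0, 0, 0.005], [0, 0, 0, -0.03, 0, 0, 0.005]]]' > rows.txt && python3 -m inch rows.txt >/dev/null && $C &&
echo '[[[0, 0, 0, -0.03, 0, 0, 0.005], [0, 0, 0, -0.03, 0, 0, 0.005]]]' > rows.txt && python3 -m inch rows.txt >/dev/null && $C &&
echo '[[[0, 0, 0, -0.03, 0, 0, 0.005], [0, 0, 0, -0.03, 0, 0, 0.005]]]' > rows.txt && python3 -m inch rows.txt >/dev/null && $C &&
echo '[[[0, 0, 0, -0.03, 0, 0, 0.005], [0, 0, 0, -0.03, 0, 0, 0.005]]]' > rows.txt && python3 -m inch rows.txt >/dev/null && $C
```

```text
t 7.8 blade x 28.7 y 59.1 mm z 3.0 F 0.48 0.36 -2.66 yaw 82.3 T [0.02 0.04 0.02]
t 8.0 blade x 32.1 y 58.9 mm z 3.0 F -0.01 -0.14 -2.87 yaw 82.28 T [-0.    0.02  0.03]
t 8.2 blade x 35.1 y 58.9 mm z 3.0 F 0.23 -0.56 -2.03 yaw 82.28 T [-0.01 -0.02  0.01]
t 8.4 blade x 38.1 y 58.8 mm z 3.0 F -0.34 -0.24 -2.49 yaw 82.27 T [-0.07  0.1  -0.02]
t 8.6 blade x 41.1 y 58.9 mm z 3.0 F -0.18 -0.1 -1.41 yaw 82.28 T [0.01 0.03 0.02]
t 8.8 blade x 44.0 y 58.9 mm z 3.0 F 0.29 0.78 -2.55 yaw 82.28 T [-0.   -0.01  0.02]
t 9.0 blade x 47.1 y 58.9 mm z 3.0 F 0.05 -0.1 -2.25 yaw 82.28 T [ 0.01  0.01 -0.01]
t 9.2 blade x 50.1 y 58.9 mm z 3.0 F 0.2 0.3 -1.7 yaw 82.28 T [0.01 0.08 0.02]
t 9.4 blade x 53.1 y 58.9 mm z 3.0 F 0.52 -0.26 -1.57 yaw 82.28 T [-0.    0.03 -0.03]
t 9.6 blade x 56.1 y 58.9 mm z 3.0 F 0.33 -1.09 -2.19 yaw 82.28 T [ 0.03  0.01 -0.01]
```

```bash
C="python3 chk.py 0.1 0 1.5"
echo '[[[0, 0, 0, -0.03, 0, 0.02, 0.005], [0, 0, 0, -0.03, 0, 0, 0.005]]]' > rows.txt && python3 -m inch rows.txt >/dev/null && $C &&
echo '[[[0, 0, 0, -0.03, 0, 0, 0.005], [0, 0, 0, -0.03, 0, 0, 0.005]]]' > rows.txt && python3 -m inch rows.txt >/dev/null && $C &&
echo '[[[0, 0, 0, -0.03, 0, 0, 0.005], [0, 0, 0, -0.03, 0, 0, 0.005]]]' > rows.txt && python3 -m inch rows.txt >/dev/null && $C &&
echo '[[[0, 0, 0, -0.03, 0, 0, 0.005], [0, 0, 0, -0.03, 0, 0, 0.005]]]' > rows.txt && python3 -m inch rows.txt >/dev/null && $C &&
echo '[[[0, 0, 0, -0.03, 0, 0, 0.005], [0, 0, 0, -0.03, 0, 0, 0.005]]]' > rows.txt && python3 -m inch rows.txt >/dev/null && $C &&
echo '[[[0, 0, 0, -0.03, 0, 0, 0.005], [0, 0, 0, -0.03, 0, 0, 0.005]]]' > rows.txt && python3 -m inch rows.txt >/dev/null && $C &&
echo '[[[0, 0, 0, -0.03, 0, 0, 0.005], [0, 0, 0, -0.03, 0, 0, 0.005]]]' > rows.txt && python3 -m inch rows.txt >/dev/null && $C &&
echo '[[[0, 0, 0, -0.03, 0, 0, 0.005], [0, 0, 0, -0.03, 0, 0, 0.005]]]' > rows.txt && python3 -m inch rows.txt >/dev/null && $C &&
echo '[[[0, 0, 0, -0.03, 0, 0, 0.005], [0, 0, 0, -0.03, 0, 0, 0.005]]]' > rows.txt && python3 -m inch rows.txt >/dev/null && $C &&
echo '[[[0, 0, 0, -0.03, 0, 0, 0.005], [0, 0, 0, -0.03, 0, 0, 0.005]]]' > rows.txt && python3 -m inch rows.txt >/dev/null && $C
```

```text
t 9.8 blade x 59.0 y 58.8 mm z 1.8 F -0.84 -0.46 -2.34 yaw 82.28 T [-0.05  0.03  0.  ]
t 10.0 blade x 62.1 y 58.9 mm z 2.0 F 0.37 0.88 -1.96 yaw 82.28 T [-0.02  0.02  0.  ]
t 10.2 blade x 65.1 y 58.9 mm z 2.0 F 0.38 0.02 -2.1 yaw 82.28 T [0.   0.02 0.02]
t 10.4 blade x 68.1 y 58.8 mm z 2.0 F -0.45 0.3 -1.35 yaw 82.28 T [-0.02  0.04  0.01]
t 10.6 blade x 71.1 y 58.9 mm z 2.0 F -0.09 0.67 -2.39 yaw 82.28 T [-0.03 -0.02 -0.04]
t 10.8 blade x 74.1 y 58.9 mm z 2.0 F -0.67 0.01 -2.39 yaw 82.28 T [ 0.02  0.02 -0.01]
t 11.0 blade x 77.1 y 58.9 mm z 2.0 F 0.3 -0.28 -2.13 yaw 82.28 T [ 0.01 -0.02 -0.03]
t 11.2 blade x 80.0 y 58.8 mm z 2.0 F -0.91 -0.51 -1.87 yaw 82.28 T [-0.01 -0.   -0.03]
t 11.4 blade x 83.1 y 58.8 mm z 2.0 F -0.18 0.92 -2.36 yaw 82.28 T [-0.02  0.02 -0.01]
t 11.6 blade x 86.1 y 58.9 mm z 2.0 F -0.37 0.08 -2.79 yaw 82.28 T [0.03 0.01 0.01]
```

Converted, -0.0015 m is -0.03.

```bash
C="python3 chk.py 0 0 1.5"
echo '[[[0, 0, 0, -0.03, 0, 0, 0.005], [0, 0, 0, -0.03, 0, 0, 0.005]]]' > rows.txt && python3 -m inch rows.txt >/dev/null && $C &&
echo '[[[0, 0, 0, -0.03, 0, 0, 0.005], [0, 0, 0, -0.03, 0, 0, 0.005]]]' > rows.txt && python3 -m inch rows.txt >/dev/null && $C &&
echo '[[[0, 0, 0, -0.03, 0, 0, 0.005], [0, 0, 0, -0.03, 0, 0, 0.005]]]' > rows.txt && python3 -m inch rows.txt >/dev/null && $C &&
echo '[[[0, 0, 0, -0.03, 0, 0, 0.005], [0, 0, 0, -0.03, 0, 0, 0.005]]]' > rows.txt && python3 -m inch rows.txt >/dev/null && $C &&
echo '[[[0, 0, 0, -0.03, 0, 0, 0.005], [0, 0, 0, -0.03, 0, 0, 0.005]]]' > rows.txt && python3 -m inch rows.txt >/dev/null && $C &&
echo '[[[0, 0, 0, -0.03, 0, 0, 0.005], [0, 0, 0, -0.03, 0, 0, 0.005]]]' > rows.txt && python3 -m inch rows.txt >/dev/null && $C &&
echo '[[[0, 0, 0, -0.03, 0, 0, 0.005], [0, 0, 0, -0.03, 0, 0, 0.005]]]' > rows.txt && python3 -m inch rows.txt >/dev/null && $C &&
echo '[[[0, 0, 0, -0.03, 0, 0, 0.005], [0, 0, 0, -0.03, 0, 0, 0.005]]]' > rows.txt && python3 -m inch rows.txt >/dev/null && $C
```

```text
t 11.8 blade x 89.1 y 58.8 mm z 2.0 F 0.48 -0.28 -1.36 yaw 82.28 T [-0.01  0.02  0.  ]
t 12.0 blade x 90.5 y 59.0 mm z 1.6 F -5.77 1.41 0.12 yaw 82.3 T [ 0.26  1.11 -0.07]
```

Converted, 0.0022 m is 0.044.

```bash
C="python3 chk.py 0 0 1.7"
echo '[[[0, 0, 0, 0.044, 0, 0, 0.005], [0, 0, 0, 0, 0, 0, 0.005]]]' > rows.txt && python3 -m inch rows.txt >/dev/null && $C &&
echo '[[[0, 0, 0, 0, -0.03, 0, 0.005], [0, 0, 0, 0, -0.03, 0, 0.005]]]' > rows.txt && python3 -m inch rows.txt >/dev/null && $C &&
echo '[[[0, 0, 0, 0, -0.03, 0, 0.005], [0, 0, 0, 0, -0.03, 0, 0.005]]]' > rows.txt && python3 -m inch rows.txt >/dev/null && $C &&
echo '[[[0, 0, 0, 0, -0.03, 0, 0.005], [0, 0, 0, 0, -0.03, 0, 0.005]]]' > rows.txt && python3 -m inch rows.txt >/dev/null && $C &&
echo '[[[0, 0, 0, 0, -0.03, 0, 0.005], [0, 0, 0, 0, -0.03, 0, 0.005]]]' > rows.txt && python3 -m inch rows.txt >/dev/null && $C &&
echo '[[[0, 0, 0, 0, -0.03, 0, 0.005], [0, 0, 0, 0, -0.03, 0, 0.005]]]' > rows.txt && python3 -m inch rows.txt >/dev/null && $C &&
echo '[[[0, 0, 0, 0, -0.03, 0, 0.005], [0, 0, 0, 0, -0.03, 0, 0.005]]]' > rows.txt && python3 -m inch rows.txt >/dev/null && $C &&
echo '[[[0, 0, 0, 0, -0.03, 0, 0.005], [0, 0, 0, 0, -0.03, 0, 0.005]]]' > rows.txt && python3 -m inch rows.txt >/dev/null && $C
```

```text
t 12.2 blade x 89.9 y 58.9 mm z 2.0 F -0.09 -0.24 -2.22 yaw 82.29 T [ 0.06  0.03 -0.01]
t 12.4 blade x 90.2 y 55.7 mm z 2.1 F 0.4 0.48 -2.11 yaw 82.27 T [ 0.01  0.03 -0.04]
t 12.6 blade x 89.9 y 52.6 mm z 2.0 F 0.14 -0.45 -2.2 yaw 82.26 T [ 0.03  0.02 -0.01]
t 12.8 blade x 89.8 y 49.6 mm z 2.0 F 0.28 0.07 -1.72 yaw 82.27 T [ 0.04 -0.    0.  ]
t 13.0 blade x 89.8 y 46.7 mm z 2.0 F -0.06 0.61 -2.52 yaw 82.28 T [0.01 0.03 0.03]
t 13.2 blade x 89.7 y 43.7 mm z 2.0 F 0.23 0.79 -1.8 yaw 82.28 T [0.05 0.07 0.01]
t 13.4 blade x 89.7 y 40.7 mm z 1.9 F 0.2 0.13 -1.77 yaw 82.28 T [-0.05  0.03  0.01]
t 13.6 blade x 89.8 y 37.8 mm z 2.0 F 1.24 -0.78 -1.94 yaw 82.28 T [0.03 0.01 0.03]
```

Converted, -0.0015 m is -0.03.

```bash
C="python3 chk.py 0 0 1.7"
echo '[[[0, 0, 0, 0, -0.03, 0, 0.005], [0, 0, 0, 0, -0.03, 0, 0.005]]]' > rows.txt && python3 -m inch rows.txt >/dev/null && $C &&
echo '[[[0, 0, 0, 0, -0.03, 0, 0.005], [0, 0, 0, 0, -0.03, 0, 0.005]]]' > rows.txt && python3 -m inch rows.txt >/dev/null && $C &&
echo '[[[0, 0, 0, 0, -0.03, 0, 0.005], [0, 0, 0, 0, -0.03, 0, 0.005]]]' > rows.txt && python3 -m inch rows.txt >/dev/null && $C &&
echo '[[[0, 0, 0, 0, -0.03, 0, 0.005], [0, 0, 0, 0, -0.03, 0, 0.005]]]' > rows.txt && python3 -m inch rows.txt >/dev/null && $C &&
echo '[[[0, 0, 0, 0, -0.03, 0, 0.005], [0, 0, 0, 0, -0.03, 0, 0.005]]]' > rows.txt && python3 -m inch rows.txt >/dev/null && $C &&
echo '[[[0, 0, 0, 0, -0.03, 0, 0.005], [0, 0, 0, 0, -0.03, 0, 0.005]]]' > rows.txt && python3 -m inch rows.txt >/dev/null && $C &&
echo '[[[0, 0, 0, 0, -0.03, 0, 0.005], [0, 0, 0, 0, -0.03, 0, 0.005]]]' > rows.txt && python3 -m inch rows.txt >/dev/null && $C &&
echo '[[[0, 0, 0, 0, -0.03, 0, 0.005], [0, 0, 0, 0, -0.03, 0, 0.005]]]' > rows.txt && python3 -m inch rows.txt >/dev/null && $C &&
echo '[[[0, 0, 0, 0, -0.03, 0, 0.005], [0, 0, 0, 0, -0.03, 0, 0.005]]]' > rows.txt && python3 -m inch rows.txt >/dev/null && $C &&
echo '[[[0, 0, 0, 0, -0.03, 0, 0.005], [0, 0, 0, 0, -0.03, 0, 0.005]]]' > rows.txt && python3 -m inch rows.txt >/dev/null && $C
```

```text
t 13.8 blade x 89.8 y 34.7 mm z 2.0 F -0.38 0.53 -1.86 yaw 82.28 T [-0.02  0.05 -0.02]
t 14.0 blade x 89.8 y 31.7 mm z 2.0 F -0.27 0.76 -1.78 yaw 82.28 T [ 0.06  0.04 -0.02]
t 14.2 blade x 89.7 y 28.7 mm z 2.0 F -0.12 -0.11 -1.05 yaw 82.28 T [ 0.03 -0.03  0.  ]
t 14.4 blade x 89.7 y 25.7 mm z 2.0 F -0.77 -0.02 -0.35 yaw 82.28 T [-0.02  0.06  0.02]
t 14.6 blade x 89.7 y 22.7 mm z 2.0 F 0.07 0.46 -1.33 yaw 82.28 T [-0.03 -0.01 -0.04]
t 14.8 blade x 89.8 y 19.7 mm z 2.0 F 1.26 1.05 -2.22 yaw 82.28 T [-0.01  0.04  0.01]
t 15.0 blade x 89.8 y 16.7 mm z 2.0 F 0.21 1.08 -2.4 yaw 82.28 T [0.01 0.04 0.08]
t 15.2 blade x 89.8 y 13.7 mm z 2.0 F -1.25 -0.03 -0.4 yaw 82.27 T [-0.04  0.02  0.01]
t 15.4 blade x 89.7 y 10.8 mm z 2.0 F 0.09 -0.22 -1.81 yaw 82.28 T [-0.04  0.03  0.03]
t 15.6 blade x 89.7 y 7.7 mm z 2.0 F -0.31 0.11 -1.98 yaw 82.28 T [-0.03  0.01 -0.01]
```

Converted, -0.0015 m is -0.03.

```bash
C="python3 chk.py 0 0 1.7"
echo '[[[0, 0, 0, 0, -0.03, 0, 0.005], [0, 0, 0, 0, -0.03, 0, 0.005]]]' > rows.txt && python3 -m inch rows.txt >/dev/null && $C &&
echo '[[[0, 0, 0, 0, -0.03, 0, 0.005], [0, 0, 0, 0, -0.03, 0, 0.005]]]' > rows.txt && python3 -m inch rows.txt >/dev/null && $C &&
echo '[[[0, 0, 0, 0, -0.03, 0, 0.005], [0, 0, 0, 0, -0.03, 0, 0.005]]]' > rows.txt && python3 -m inch rows.txt >/dev/null && $C &&
echo '[[[0, 0, 0, 0, -0.03, 0, 0.005], [0, 0, 0, 0, -0.03, 0, 0.005]]]' > rows.txt && python3 -m inch rows.txt >/dev/null && $C &&
echo '[[[0, 0, 0, 0, -0.03, 0, 0.005], [0, 0, 0, 0, -0.03, 0, 0.005]]]' > rows.txt && python3 -m inch rows.txt >/dev/null && $C &&
echo '[[[0, 0, 0, 0, -0.03, 0, 0.005], [0, 0, 0, 0, -0.03, 0, 0.005]]]' > rows.txt && python3 -m inch rows.txt >/dev/null && $C &&
echo '[[[0, 0, 0, 0, -0.03, 0, 0.005], [0, 0, 0, 0, -0.03, 0, 0.005]]]' > rows.txt && python3 -m inch rows.txt >/dev/null && $C &&
echo '[[[0, 0, 0, 0, -0.03, 0, 0.005], [0, 0, 0, 0, -0.03, 0, 0.005]]]' > rows.txt && python3 -m inch rows.txt >/dev/null && $C &&
echo '[[[0, 0, 0, 0, -0.03, 0, 0.005], [0, 0, 0, 0, -0.03, 0, 0.005]]]' > rows.txt && python3 -m inch rows.txt >/dev/null && $C &&
echo '[[[0, 0, 0, 0, -0.03, 0, 0.005], [0, 0, 0, 0, -0.03, 0, 0.005]]]' > rows.txt && python3 -m inch rows.txt >/dev/null && $C
```

```text
t 15.8 blade x 89.7 y 4.7 mm z 2.0 F -0.38 -0.38 -1.95 yaw 82.28 T [-0.04  0.02 -0.02]
t 16.0 blade x 89.7 y 1.7 mm z 2.0 F -0.93 -0.35 -1.9 yaw 82.28 T [0.03 0.07 0.02]
t 16.2 blade x 89.7 y -1.3 mm z 2.0 F -0.01 0.28 -2.32 yaw 82.28 T [0.03 0.04 0.05]
t 16.4 blade x 89.7 y -4.2 mm z 2.0 F 0.08 0.12 -2.85 yaw 82.28 T [ 0.02 -0.03 -0.04]
t 16.6 blade x 89.7 y -7.3 mm z 2.0 F -0.09 -0.48 -1.81 yaw 82.28 T [-0.01  0.02 -0.02]
t 16.8 blade x 89.7 y -10.3 mm z 2.0 F 0.26 0.2 -1.36 yaw 82.28 T [0.14 0.03 0.07]
t 17.0 blade x 89.7 y -13.0 mm z 2.0 F 0.43 0.5 -2.5 yaw 82.3 T [ 0.12 -0.    0.  ]
t 17.2 blade x 89.7 y -16.1 mm z 2.0 F 0.78 -0.17 -1.11 yaw 82.29 T [ 0.1  -0.01  0.04]
t 17.4 blade x 89.7 y -19.2 mm z 2.0 F -0.1 0.22 -1.14 yaw 82.28 T [ 0.16 -0.01  0.1 ]
t 17.6 blade x 89.8 y -22.3 mm z 2.0 F -0.4 1.1 -2.06 yaw 82.28 T [ 0.12 -0.02  0.09]
```

Converted, -0.0015 m is -0.03.

```bash
C="python3 chk.py 0 0 1.8"
echo '[[[0, 0, 0, 0, -0.03, 0, 0.005], [0, 0, 0, 0, -0.03, 0, 0.005]]]' > rows.txt && python3 -m inch rows.txt >/dev/null && $C &&
echo '[[[0, 0, 0, 0, -0.03, 0, 0.005], [0, 0, 0, 0, -0.03, 0, 0.005]]]' > rows.txt && python3 -m inch rows.txt >/dev/null && $C &&
echo '[[[0, 0, 0, 0, -0.03, 0, 0.005], [0, 0, 0, 0, -0.03, 0, 0.005]]]' > rows.txt && python3 -m inch rows.txt >/dev/null && $C &&
echo '[[[0, 0, 0, 0, -0.03, 0, 0.005], [0, 0, 0, 0, -0.03, 0, 0.005]]]' > rows.txt && python3 -m inch rows.txt >/dev/null && $C &&
echo '[[[0, 0, 0, 0, -0.03, 0, 0.005], [0, 0, 0, 0, -0.03, 0, 0.005]]]' > rows.txt && python3 -m inch rows.txt >/dev/null && $C &&
echo '[[[0, 0, 0, 0, -0.03, 0, 0.005], [0, 0, 0, 0, -0.03, 0, 0.005]]]' > rows.txt && python3 -m inch rows.txt >/dev/null && $C &&
echo '[[[0, 0, 0, 0, -0.03, 0, 0.005], [0, 0, 0, 0, -0.03, 0, 0.005]]]' > rows.txt && python3 -m inch rows.txt >/dev/null && $C &&
echo '[[[0, 0, 0, 0, -0.03, 0, 0.005], [0, 0, 0, 0, -0.03, 0, 0.005]]]' > rows.txt && python3 -m inch rows.txt >/dev/null && $C &&
echo '[[[0, 0, 0, 0, -0.03, 0, 0.005], [0, 0, 0, 0, -0.03, 0, 0.005]]]' > rows.txt && python3 -m inch rows.txt >/dev/null && $C &&
echo '[[[0, 0, 0, 0, -0.03, 0, 0.005], [0, 0, 0, 0, -0.03, 0, 0.005]]]' > rows.txt && python3 -m inch rows.txt >/dev/null && $C
```

```text
t 17.8 blade x 89.7 y -25.3 mm z 2.0 F -0.2 1.14 -1.95 yaw 82.28 T [ 0.11 -0.06  0.07]
t 18.0 blade x 89.7 y -28.3 mm z 2.0 F -0.09 1.06 -0.92 yaw 82.28 T [ 0.21 -0.02  0.12]
t 18.2 blade x 89.8 y -29.6 mm z 2.1 F -0.61 5.71 -1.27 yaw 82.39 T [1.14 0.02 0.56]
```

Reading of the contacts: the blade's half is behind the ring. The shaft met the ring at y of about -10 and pushed it about 18 mm sideways until it sat against the web, which fits the given clearances. I'll ease off 2 mm and draw it out.

Converted, 0.0015 m is 0.03, 0.0008 m is 0.016.

```bash
C="python3 chk.py 0 0 3"
echo '[[[0, 0, 0, 0, 0.03, 0, 0.005], [0, 0, 0, 0, 0.016, 0, 0.005], [0, 0, 0, 0, 0, 0, 0.005]]]' > rows.txt && python3 -m inch rows.txt >/dev/null && $C &&
echo '[[[0, 0, 0, 0.03, 0, 0, 0.005], [0, 0, 0, 0.03, 0, 0, 0.005], [0, 0, 0, 0.03, 0, 0, 0.005], [0, 0, 0, 0.03, 0, 0, 0.005]]]' > rows.txt && python3 -m inch rows.txt >/dev/null && $C &&
echo '[[[0, 0, 0, 0.03, 0, 0, 0.005], [0, 0, 0, 0.03, 0, 0, 0.005], [0, 0, 0, 0.03, 0, 0, 0.005]]]' > rows.txt && python3 -m inch rows.txt >/dev/null && $C &&
echo '[[[0, 0, 0, 0.03, 0, 0, 0.005], [0, 0, 0, 0.03, 0, 0, 0.005], [0, 0, 0, 0.03, 0, 0, 0.005]]]' > rows.txt && python3 -m inch rows.txt >/dev/null && $C &&
echo '[[[0, 0, 0, 0.03, 0, 0, 0.005], [0, 0, 0, 0.03, 0, 0, 0.005], [0, 0, 0, 0.03, 0, 0, 0.005]]]' > rows.txt && python3 -m inch rows.txt >/dev/null && $C &&
echo '[[[0, 0, 0, 0.03, 0, 0, 0.005], [0, 0, 0, 0.03, 0, 0, 0.005], [0, 0, 0, 0.03, 0, 0, 0.005]]]' > rows.txt && python3 -m inch rows.txt >/dev/null && $C &&
echo '[[[0, 0, 0, 0.03, 0, 0, 0.005], [0, 0, 0, 0.03, 0, 0, 0.005], [0, 0, 0, 0.03, 0, 0, 0.005]]]' > rows.txt && python3 -m inch rows.txt >/dev/null && $C
```

```text
t 18.5 blade x 89.7 y -28.8 mm z 2.0 F -0.13 2.74 -2.5 yaw 82.28 T [ 0.57 -0.05  0.29]
t 18.9 blade x 84.1 y -28.8 mm z 2.2 F 1.23 2.39 -2.03 yaw 82.28 T [ 0.48 -0.43  0.37]
t 19.2 blade x 79.2 y -28.8 mm z 2.1 F 2.07 1.92 -2.67 yaw 82.28 T [ 0.46 -0.47  0.38]
t 19.5 blade x 74.3 y -29.4 mm z 1.9 F 0.77 0.38 -1.55 yaw 82.24 T [ 0.15 -0.28  0.13]
t 19.8 blade x 69.9 y -29.5 mm z 1.9 F 0.66 -0.4 -1.66 yaw 82.24 T [-0.02 -0.24  0.04]
t 20.1 blade x 65.4 y -29.0 mm z 1.9 F 1.07 -0.01 -1.18 yaw 82.27 T [-0.01 -0.12  0.01]
t 20.4 blade x 61.0 y -28.9 mm z 2.0 F 0.53 -0.49 -2.82 yaw 82.28 T [ 0.01 -0.12  0.06]
```

Careful with the scale: shifts go in shares of 50 mm and turns go in shares of 120 degrees. That gives: 0.0025 m is 0.05.

```bash
C="python3 chk.py 0.5 0 3"
echo '[[[0, 0, 0, 0.05, 0, 0, 0.005], [0, 0, 0, 0.05, 0, 0, 0.005], [0, 0, 0, 0.05, 0, 0, 0.005], [0, 0, 0, 0.05, 0, 0, 0.005], [0, 0, 0, 0.05, 0, 0, 0.005], [0, 0, 0, 0.05, 0, 0, 0.005]]]' > rows.txt && python3 -m inch rows.txt >/dev/null && $C &&
echo '[[[0, 0, 0, 0.05, 0, 0, 0.005], [0, 0, 0, 0.05, 0, 0, 0.005], [0, 0, 0, 0.05, 0, 0, 0.005], [0, 0, 0, 0.05, 0, 0, 0.005], [0, 0, 0, 0.05, 0, 0, 0.005], [0, 0, 0, 0.05, 0, 0, 0.005]]]' > rows.txt && python3 -m inch rows.txt >/dev/null && $C &&
echo '[[[0, 0, 0, 0.05, 0, 0, 0.005], [0, 0, 0, 0.05, 0, 0, 0.005], [0, 0, 0, 0.05, 0, 0, 0.005], [0, 0, 0, 0.05, 0, 0, 0.005], [0, 0, 0, 0.05, 0, 0, 0.005], [0, 0, 0, 0.05, 0, 0, 0.005]]]' > rows.txt && python3 -m inch rows.txt >/dev/null && $C &&
echo '[[[0, 0, 0, 0.05, 0, 0, 0.005], [0, 0, 0, 0.05, 0, 0, 0.005], [0, 0, 0, 0.05, 0, 0, 0.005], [0, 0, 0, 0.05, 0, 0, 0.005], [0, 0, 0, 0.05, 0, 0, 0.005], [0, 0, 0, 0.05, 0, 0, 0.005]]]' > rows.txt && python3 -m inch rows.txt >/dev/null && $C
python3 - <<'E'
from h import *
for n,(u,v) in dict(scene=(270,180),top=(240,170)).items():
    d=snap(n,f'pics/{n}3.png');
    a=d["pixels"][v:v+110,u:u+120,::-1];cv2.imwrite(f'pics/{n}3c.png',cv2.resize(a,None,fx=5,fy=5,interpolation=cv2.INTER_CUBIC))
im=np.hstack([cv2.imread('pics/scene3c.png')[:,:400],cv2.imread('pics/top3c.png')[:,:400]]);cv2.imwrite('pics/c3.png',im)
E
```

```text
t 21.0 blade x 46.0 y -28.8 mm z 2.0 F 1.25 0.24 -1.65 yaw 82.28 T [ 0.01 -0.11  0.04]
t 21.6 blade x 31.0 y -28.8 mm z 2.0 F -0.2 0.31 -2.16 yaw 82.28 T [ 0.03 -0.05 -0.02]
t 22.2 blade x 16.0 y -28.8 mm z 2.0 F 0.87 0.07 -1.57 yaw 82.27 T [ 0.   -0.08  0.05]
t 22.8 blade x 1.0 y -28.8 mm z 2.0 F 0.35 0.63 -2.6 yaw 82.28 T [-0.02 -0.01 -0.01]
```

View pics/scene3.png

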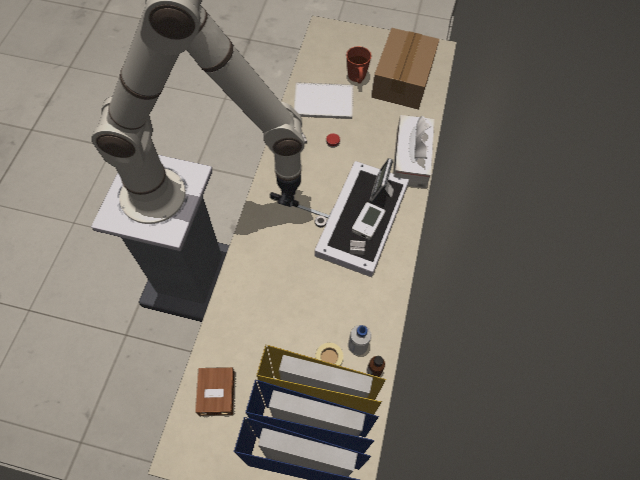

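The ring is out in front of the edge at about (321,221), beside the shaft. I'll pull a little more and measure.

Converted, 0.0025 m is 0.05.

```bash

echo '[[[0, 0, 0, 0.05, 0, 0, 0.005], [0, 0, 0, 0.05, 0, 0, 0.005], [0, 0, 0, 0.05, 0, 0, 0.005], [0, 0, 0, 0.05, 0, 0, 0.005], [0, 0, 0, 0, 0, 0, 0.005], [0, 0, 0, 0, 0, 0, 0.005]]]' > rows.txt && python3 -m inch rows.txt >/dev/null; python3 chk.py 0 0
python3 - <<'E'
from h import *
r=w(dict(np.load('pics/scene3.npz')),321,221,.012)[:2]-RO;print('ring before',r@XR,r@YR)
d=snap('scene','pics/s4.png');a=d["pixels"][185:265,270:370,::-1];cv2.imwrite('pics/s4c.png',cv2.resize(a,(700,560),interpolation=cv2.INTER_CUBIC))
E
```

```text
t 23.5 blade x -9.0 y -28.8 mm z 2.0 F 0.28 -0.26 -1.66 yaw 82.28 T [ 0.05 -0.    0.04]
ring before -0.023976374804840744 -0.061665245419034995
```

View pics/s4c.png

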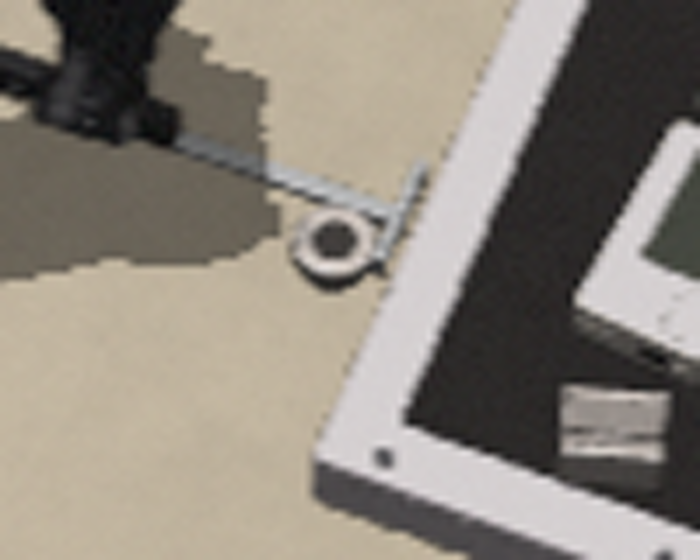

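The ring's centre is at crop (335,242), fully clear of the deck. Next I back off, carry the rake left and lay it down.

Converted, 0.02 m is 0.4, 0.01 m is 0.2.

```bash

echo '[[[0, 0, 0, -0.06, 0, 0, 0.005], [0, 0, 0, 0, 0.06, 0, 0.005], [0, 0, 0, 0, 0.14, 0, 0.005], [0, 0, 0, 0, 0.3, 0, 0.005], [0, 0, 0, 0, 0.4, 0, 0.005], [0, 0, 0, 0, 0.4, 0, 0.005], [0, 0, 0, 0.2, 0.4, 0, 0.005], [0, 0, 0, 0.2, 0.3, 0, 0.005]]]' > rows.txt && python3 -m inch rows.txt >/dev/null; python3 chk.py 0 0
echo '[[[0, 0, 0, 0.08, 0, 0, 0.005], [0, 0, 0, 0, 0, 0.02, 0.005], [0, 0, 0, 0, 0, 0.014, 0.005], [0, 0, 0, 0, 0, 0, 0.005], [0, 0, 0, 0, 0, 0, 0.005]]]' > rows.txt && python3 -m inch rows.txt >/dev/null; python3 chk.py 0 0
```

```text
t 24.35 blade x -25.9 y 73.7 mm z 2.1 F 1.12 0.07 -1.8 yaw 82.34 T [-0.   -0.01 -0.06]
t 24.85 blade x -29.2 y 70.1 mm z 0.2 F -0.3 -0.07 -1.28 yaw 82.19 T [-0.   -0.   -0.04]
```

Converted, -0.04 m is -0.8, -0.03 m is -0.6.

```bash

echo '[[[0, 0, 0, 0, 0, 0.006, 0.012], [0, 0, 0, 0, 0, 0, 0.02], [0, 0, 0, 0, 0, 0, 0.035], [0, 0, 0, 0, 0, 0, 0.05], [0, 0, 0, 0, 0, 0, 0.05], [0, 0, 0, 0, 0, -0.2, 0.05], [0, 0, 0, 0, 0, -0.6, 0.05], [0, 0, 0, 0, 0, -0.8, 0.05]]]' > rows.txt && python3 -m inch rows.txt
echo '[[[0, 0, 0, 0, 0, -0.8, 0.05], [0, 0, 0, 0, 0.8, 0, 0.05], [0, 0, 0, 0, 0.8, 0, 0.05], [0, 0, 0, 0, 0, 0, 0.05], [0, 0, 0, 0, 0, 0, 0.05]]]' > rows.txt && python3 -m inch rows.txt >/dev/null
python3 - <<'E'
from h import *
d=snap('scene','pics/s5.png');a=d["pixels"][110:270,230:430,::-1];cv2.imwrite('pics/s5c.png',cv2.resize(a,(750,600),interpolation=cv2.INTER_CUBIC))
E
```

```text
time: 25.65
ee_pos: [0.4268, 0.1834, 0.0981]
tool_rot: [[-0.991, 0.134, -0.004], [0.134, 0.991, -0.002], [0.003, -0.002, -1.0]]
wrist_force: [0.3, -0.1, -0.1]
finger_gap: 0.05
grip_force: 0.0
```

View pics/s5c.png

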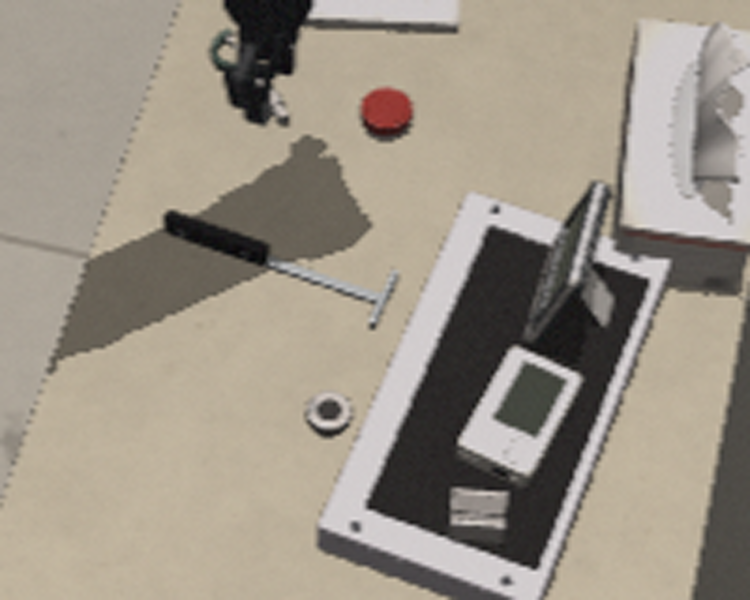

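The rake lies flat on the open desk with its blade at crop (380,300), the ring is clear at (330,412), and the bystanders have not moved. Handing in.

```bash
python3 -c "
from bench import arm
print(arm.hand_in())"
```

```text
the job is handed in; nothing more can be done
None
```

The ring is out, flat and clear of the riser's front edge, the rake lies on the open desk about 130 mm from it, and the job is handed in at about 26 of 64 s; no verdict came back.

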